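True up the wax tins with a straightedge

ROBOT

A 7-joint arm with a two-finger parallel gripper is mounted at the origin on the work surface. World frame = base frame: x ahead of the robot, y to its left, z up, the work surface at z = 0. Lengths are in m, angles in rad, forces in N, time in s.
With the tool pointing down it reaches from about 0.425 to 0.825 m from the base axis. Payload 3.6 kg.
Tool frame: the origin (TCP) lies midway between the tips of the shut fingers; the grasp point (between the pads) lies 19 mm behind it (env.pinch_z is the distance from the TCP to the grasp point, in m); z points along the fingers, y is the line along which they close (so a half turn about z gives the same grasp; the last joint's range is limited). The gripper opens to 85 mm and grips with 20 to 120 N. Pads are 22 mm wide; open, the fingers measure 114 mm over their backs; the gripper's body (76 mm by 85 mm) begins 54 mm behind the grasp point. The pads swing forward as they close: fully open they stand 13 mm farther back than shut.
Start: joints at [1.31, 0.615, -0.013, 1.423, 0.008, 1.103, -0.04], TCP at [0.151, -0.632, 0.231] pointing down, gripper open.
Joint ranges: [-3.12, 3.12], [-0.3, 2.06], [-1.34, 1.32], [0.26, 2.42], [-1.36, 4.5], [0.01, 1.98], [-2.84, 2.84]. Speed limits (rad/s): [2.79, 2.79, 3.14, 3.14, 3.14, 3.14, 3.14].

INTERFACE

Orientations are given as a 3x3 rotation matrix whose columns are the frame's x, y, z axes.
In Python, from workcell import env, jaws, ik, optics, order gives the robot as it stands. The module is installed in compiled form; this text tells all that it offers. Calls block until the motion is done:
- env.movep(position, orientation): joint-space move of the TCP to a pose.
- env.servo_line(position, rotation=None, vel=0.15): straight line of the TCP; rotation=None keeps the orientation; vel is the mean speed in m/s.
- env.move_j(angles): joint-space move.
- jaws.move_gripper(opening, grip_force=None): opening from 0.0 (shut) to 1.0 (fully open); grip_force is the grip in N (None keeps the last); returns when the fingers have stopped.
- env.wait(seconds).
- ik(position, orientation): joint angles nearest the present ones, or None.
- env.get_obs(): the state.
- optics.snapshot(name): name is "scene" or "top" or "wrist"; returns a dict with "image" (400x640x3 uint8, red, green, blue), "range_z" (400x640 float32, m along the optical axis (not along the pixel's ray), 0 where there is no reading), "fx", "fy", "cx", "cy" (pixels), "rvec" (rotation vector, rad) and "tvec" (3), from world to camera coordinates, as OpenCV has them; the wrist camera has in their place "T_tool_cam" (4x4, takes a point from camera to tool coordinates, whose origin is the TCP and whose axes are the flange's). Camera axes: x right, y down, z forward; pixel columns grow to the right and rows downward; lengths in m; the calibration is good to about 2 mm. A picture is of the moment at which its call begins: read the wrist's pose just before it.
A pose or a line that the arm cannot do raises env.Unreachable and nothing moves.
- order.sign_off(): hands the job in; it is judged then, once.
The state is a dict: "time_s": time; "q": joint angles; "joint_vel": joint speeds; "joint_efforts": joint torques, N m; "tcp_pos": TCP position; "tcp_rot": TCP orientation; "ft_force": force on the tool from outside, world axes, zero at the start; "wrist_torque": the same for the moment, N m; "finger_gap": opening from 0.0 (shut) to 1.0 (fully open); "grip_force": force on a finger pad.
Only numpy, scipy, OpenCV 4.12 (cv2) and the standard library are available. Lean on these libraries where they do the work, as an engineer would, in place of code of your own. Each camera call takes 0.05 s, during which the arm holds its last target. There are 200 camera calls.

TASK

The four round wax tins stick out unevenly over the front edge of the low wooden riser. Pick up the wooden straightedge by its grip and push the tins back with its long edge until their near sides stand in one straight line, flush with the riser's front edge; then lay the straightedge flat on the bench, clear of the riser. Move the tins only with the straightedge (never with the gripper or arm), keep them standing on the riser, and leave the other things lying on the bench and riser where they are.

Things in the scene. Friction and masses are not known exactly. Their poses are not given: they have to be found in the camera images.
- riser_edge (a point): low dark wooden riser shelf, fixed: board 120 deep (x), 420 wide (y), 25 mm thick, top 45 mm above the bench, on two feet set in from its edges. The point: middle of the front (robot-side) top edge; x level inward, away from the robot, y along the edge, z up. Its front face is plain, z -25 to 0 mm here: an edge pushed along x stops on it. A flush tin's centre is 32 mm in from the edge
- tin1_mid (a point): round silver-coloured metal wax tin, 64 mm diameter, 30 mm high, 85 to 170 g, one of four alike standing in a loose row on the riser; the point is its centre, half-way up; z is its axis (its yaw means nothing)
- tin2_mid (a point): round silver-coloured metal wax tin, 64 mm diameter, 30 mm high, 85 to 170 g, one of four alike standing in a loose row on the riser; the point is its centre, half-way up; z is its axis (its yaw means nothing)
- tin3_mid (a point): round silver-coloured metal wax tin, 64 mm diameter, 30 mm high, 85 to 170 g, one of four alike standing in a loose row on the riser; the point is its centre, half-way up; z is its axis (its yaw means nothing)
- tin4_mid (a point): round silver-coloured metal wax tin, 64 mm diameter, 30 mm high, 85 to 170 g, one of four alike standing in a loose row on the riser; the point is its centre, half-way up; z is its axis (its yaw means nothing)
- rule_grip (a point): loose wooden straightedge, 0.22 kg, flat on the bench before the riser: a board 70 wide (x), 340 long (y), 18 mm thick, strokes along both long edges, and on the middle of its top an upright grip ridge 16 thick (x), 60 long (y), from 18 to 60 mm above the underside. The point: middle of the ridge, 42 mm above the underside, 35 mm from each long edge; z up. Same both ways round
- rule: the same straightedge; origin at the centre of its underside
- flashlight: bystander: orange flashlight lying on the back of the riser behind the tins, 140 mm long (its y), 36 mm thick; origin under its middle
- bottle: bystander: small amber bottle, 38 mm diameter, 85 mm high, standing on the back of the riser; origin at its underside
- brush: bystander: wooden boot brush, 60 x 150 x 47 mm, on the bench to the left of the riser; origin at its underside
- coaster: bystander: round green coaster, 96 mm diameter, 6 mm thick, on the bench to the left; origin at its underside
- tongs: bystander: steel tongs, 250 mm long, 78 mm wide, 12 mm high, on the bench to the right; origin under the joined end, legs run along its x. Farther right stands a wooden cubby, 240 mm wide and high, its small door ajar towards the robot and a tumbler in it
- tin1: the same tin as tin1_mid; origin at the centre of its underside
- tin2: the same tin as tin2_mid; origin at the centre of its underside
- tin3: the same tin as tin3_mid; origin at the centre of its underside
- tin4: the same tin as tin4_mid; origin at the centre of its underside
Things that resemble listed ones, but are neither listed nor needed, are in the scene too. Leave any green or orange look-alike of the tin2 alone.

How it is judged:
On the way, in this order (a step that is already met when the one before it is completed fails the run):
1. the straightedge is held by the gripper, lifted off the bench (contact force between the fingers and rule above 1 N and height (world z) of rule_grip above 0.052 m), for 0.2 s.
2. with the straightedge held, all four tins stand flush with the riser's front edge (within 5 mm) (x of tin1_mid in the frame of riser_edge between 0.027 and 0.037 m and z of tin1_mid in the frame of riser_edge between 0.01 and 0.02 m and angle between each of tin1_mid, tin2_mid, tin3_mid, tin4_mid's own z axis and vertical below 0.1 rad and x of tin2_mid in the frame of riser_edge between 0.027 and 0.037 m and z of tin2_mid in the frame of riser_edge between 0.01 and 0.02 m and x of tin3_mid in the frame of riser_edge between 0.027 and 0.037 m and z of tin3_mid in the frame of riser_edge between 0.01 and 0.02 m and x of tin4_mid in the frame of riser_edge between 0.027 and 0.037 m and z of tin4_mid in the frame of riser_edge between 0.01 and 0.02 m and contact force between the fingers and rule above 1 N), for 0.2 s.
At the end, for the whole second after the job is handed in: All four tins stand upright on the riser, the near side of each within 5 mm of the riser's front edge (centre 27 to 37 mm in from it); the straightedge lies flat on the bench, released, not touching the riser (x of tin1_mid in the frame of riser_edge between 0.027 and 0.037 m and z of tin1_mid in the frame of riser_edge between 0.01 and 0.02 m and angle between each of tin1_mid, tin2_mid, tin3_mid, tin4_mid's own z axis and vertical below 0.1 rad and x of tin2_mid in the frame of riser_edge between 0.027 and 0.037 m and z of tin2_mid in the frame of riser_edge between 0.01 and 0.02 m and x of tin3_mid in the frame of riser_edge between 0.027 and 0.037 m and z of tin3_mid in the frame of riser_edge between 0.01 and 0.02 m and x of tin4_mid in the frame of riser_edge between 0.027 and 0.037 m and z of tin4_mid in the frame of riser_edge between 0.01 and 0.02 m and height (world z) of rule_grip below 0.047 m and angle between rule_grip's own z axis and vertical below 0.06 rad and contact force between rule and riser below 0.2 N).
It fails at once if the gripper or the arm touches a tin (contact force between any of the fingers, the arm and tin1 above 0.5 N or contact force between any of the fingers, the arm and tin2 above 0.5 N or contact force between any of the fingers, the arm and tin3 above 0.5 N or contact force between any of the fingers, the arm and tin4 above 0.5 N).
It fails at once if a tin tips over or falls off the riser (angle between any of tin1_mid, tin2_mid, tin3_mid, tin4_mid's own z axis and vertical above 0.5 rad or height (world z) of any of tin1_mid, tin2_mid, tin3_mid, tin4_mid below 0.035 m).
It fails at once if another thing is moved by more than 25 mm (distance of any of flashlight, bottle, brush, coaster, tongs from where it was at the start of the episode above 0.025 m).
It also fails if it takes over 38 s, if anything falls off the work surface, if the arm or the gripper's body presses on something with over 40 N, if the wrist force passes 120 N, or if a joint passes its speed limit or range.

## Working session

There is one attempt and no reset: what is moved stays moved. The work goes in short steps, each a Python script; the robot and the scene stay as the last script left them, time stands still between calls to the robot, and variables do not carry over. Pictures are saved under pics/ and viewed, at most 10 in all, crops included, and the job is handed in when it is done.

```bash
mkdir -p pics
cat > h.py <<'E'
import numpy as np, cv2
from workcell import env, jaws, ik, optics, order
def snap(n,f):
    o=env.get_obs(); s=optics.snapshot(n); s['obs']=o
    cv2.imwrite(f'pics/{f}.png',s['image'][:,:,::-1]); np.save(f'/tmp/{f}.npy',s,allow_pickle=True); return s
def world(s):
    h,w=s['range_z'].shape; v,u=np.mgrid[:h,:w]; z=s['range_z']
    P=np.stack([(u-s['cx'])/s['fx']*z,(v-s['cy'])/s['fy']*z,z],-1)
    if 'rvec' in s:
        R=cv2.Rodrigues(np.array(s['rvec'],float))[0]; return (P-np.array(s['tvec']).ravel())@R
    T=s['T_tool_cam']; P=P@T[:3,:3].T+T[:3,3]
    return P@np.array(s['obs']['tcp_rot']).T+s['obs']['tcp_pos']
def load(f): return np.load(f'/tmp/{f}.npy',allow_pickle=True).item()
E
python3 - <<'E'
from h import *
snap('top','top1');snap('scene','sc1');print(env.get_obs()['time_s'],env.pinch_z, env.get_obs()['tcp_rot'])
E
```

```text
0.1 0.0187 [[ 9.72781775e-01  2.31722399e-01 -5.89350135e-04]
 [ 2.31723143e-01 -9.72779111e-01  2.27733209e-03]
 [-4.55986472e-05 -2.35191322e-03 -9.99997233e-01]]
```

View pics/top1.png

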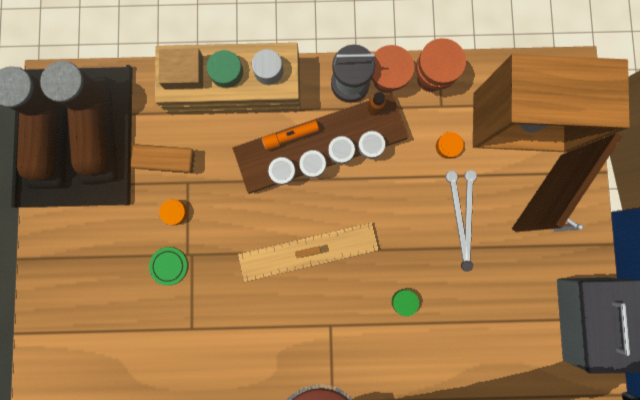

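View pics/sc1.png

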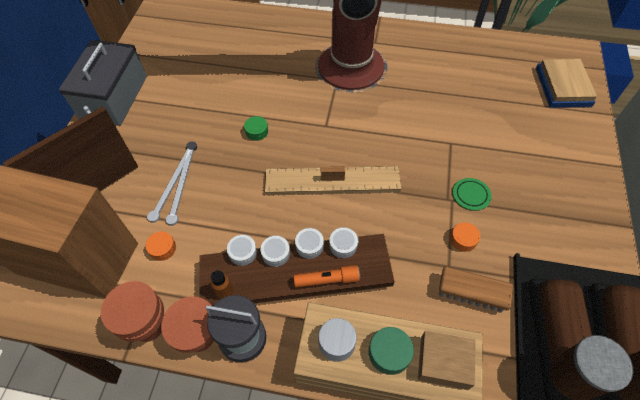

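The top view shows the riser with four silver tins at about (282,170), (312,163), (341,149) and (372,144). The rule's grip is at (312,251). Next I'll measure from depth.

```bash
cat > m.py <<'E'
from h import *
def fit(f):
    s=load(f);P=world(s);im=s['image'].astype(int);ok=s['range_z']>0
    V,U=np.mgrid[:400,:640]
    box=(U>225)&(U<420)&(V>85)&(V<300)&ok
    print('bench z',np.median(P[270:290,200:230,2]))
    bright=(im.min(-1)>120)
    T=box&(P[...,2]>.066)&(P[...,2]<.086)&bright&(V<200)
    n,l,st,c=cv2.connectedComponentsWithStats(T.astype(np.uint8))
    tins=[]
    for i in range(1,n):
        if st[i,4]<100: continue
        p=P[l==i]; (cc,r)=cv2.minEnclosingCircle(p[:,:2].astype(np.float32)); print('tin',np.round(cc,4),round(r,4),st[i,4],np.median(p[:,2]).round(4)); tins.append(cc)
    R=box&(P[...,2]>.036)&(P[...,2]<.054)&(V<215)
    p=P[R][:,:2].astype(np.float32); r=cv2.minAreaRect(p); print('riser',r,np.median(P[R][:,2])); riser=cv2.boxPoints(r);print(riser)
    R=box&(P[...,2]>.010)&(P[...,2]<.026)&(V>215)
    p=P[R][:,:2].astype(np.float32); r=cv2.minAreaRect(p); print('rule',r)
    R=box&(P[...,2]>.048)&(V>215)
    p=P[R][:,:2].astype(np.float32); r2=cv2.minAreaRect(p); print('grip',r2,np.median(P[R][:,2]))
    return tins,riser,r,r2
if __name__=='__main__':
    import sys; fit(sys.argv[1])
E
python3 m.py top1
```

```text
bench z 0.0001304059639728946
tin [ 0.6857 -0.1412] 0.032 535 0.0757
tin [ 0.6746 -0.068 ] 0.0322 538 0.0756
tin [0.6418 0.0028] 0.0318 542 0.0755
tin [0.6273 0.0772] 0.032 542 0.0757
riser ((0.7334274053573608, -0.008315011858940125), (0.23230904340744019, 0.4230017364025116), 15.978006362915039) 0.04540463233542518
[[ 0.56354076  0.16304137]
 [ 0.67997974 -0.24361871]
 [ 0.90331405 -0.17967139]
 [ 0.78687507  0.22698869]]
rule ((0.4245828688144684, -0.031955331563949585), (0.44378775358200073, 0.1779700666666031), 81.87662506103516)
grip ((0.4311489462852478, 0.019074415788054466), (0.01583300344645977, 0.059424303472042084), 11.784927368164062) 0.06002940573014779
```

```bash
cat > m2.py <<'E'
from h import *
import sys
s=load(sys.argv[1]);P=world(s);ok=s['range_z']>0;Z=P[...,2];X=P[...,0];Y=P[...,1]
def big(M,seed=None):
    n,l,st,c=cv2.connectedComponentsWithStats(M.astype(np.uint8)); i=1+np.argmax(st[1:,4]); return P[l==i]
p=big(ok&(Z>.038)&(Z<.051)&(X>.5)&(X<.8)&(abs(Y)<.26)&(s['image'].max(-1)<130))
r=cv2.minAreaRect(p[:,:2].astype(np.float32));print('riser',r,len(p));print(cv2.boxPoints(r))
# front line: trimmed min-x per y bin
b=cv2.boxPoints(r); 
p=big(ok&(Z>.012)&(Z<.024)&(X>.3)&(X<.56)&(abs(Y)<.26))
r=cv2.minAreaRect(p[:,:2].astype(np.float32));print('rule',r,len(p));print(cv2.boxPoints(r))
E
python3 m2.py top1
```

```text
riser ((0.6998037695884705, -0.018691614270210266), (0.12233419716358185, 0.41961491107940674), 17.97275733947754) 4990
[[ 0.57688224  0.16200393]
 [ 0.7063606  -0.23713517]
 [ 0.8227253  -0.19938716]
 [ 0.69324696  0.19975194]]
rule ((0.4312385022640228, 0.019056156277656555), (0.07006612420082092, 0.3393900692462921), 11.765924453735352) 3716
[[ 0.36233836  0.17804198]
 [ 0.43154472 -0.15421711]
 [ 0.50013864 -0.13992967]
 [ 0.43093228  0.19232942]]
```

```bash
cat >> h.py <<'E'
def rot(deg,sg):
    a=np.radians(deg); y=sg*np.array([np.cos(a),np.sin(a),0]); z=np.array([0,0,-1.]); return np.stack([np.cross(y,z),y,z],1)
E
python3 - <<'E'
from h import *
G=np.array([.4312,.0191]);F=np.array([.6418,-.0375])
for sg in(1,-1):
    for p,a in(([.25,-.42,.3],11.8),([*G,.16],11.8),([*G,.025],11.8),([.6085,-.0483,.061],18)):
        q=ik(np.array(p),rot(a,sg)); print(sg,p,None if q is None else np.round(q,2))
E
```

```text
1 [0.25, -0.42, 0.3] [ 1.32  0.32 -0.45  1.76  0.16  1.1   1.02]
1 [np.float64(0.4312), np.float64(0.0191), 0.16] [ 0.38  0.46 -0.66  2.1   0.42  0.72 -0.35]
1 [np.float64(0.4312), np.float64(0.0191), 0.025] [-0.01  0.66 -0.13  2.22  0.3   0.27 -0.19]
1 [0.6085, -0.0483, 0.061] [ 0.31  0.79 -0.44  1.7   0.46  0.75 -0.05]
-1 [0.25, -0.42, 0.3] [ 0.7   0.31  0.39  1.78 -0.13  1.08 -1.8 ]
-1 [np.float64(0.4312), np.float64(0.0191), 0.16] [-0.82  0.63  1.14  2.13 -0.77  0.88 -2.15]
-1 [np.float64(0.4312), np.float64(0.0191), 0.025] [-0.23  0.67  0.2   2.23 -0.47  0.28 -2.55]
-1 [0.6085, -0.0483, 0.061] [-0.15  0.78  0.32  1.72 -0.35  0.71 -2.47]
```

Run:
```python
from h import *
G=np.array([.4312,.0191]);R=rot(11.8,1)
env.movep(np.array([.25,-.42,.3]),R)
env.movep(np.array([*G,.14]),R)
jaws.move_gripper(.7,60)
s=snap('wrist','w1'); o=env.get_obs(); print(o['time_s'],o['tcp_pos'],o['q'])
P=world(s);M=(P[...,2]>.05)&(P[...,2]<.066)&(s['range_z']>0)
n,l,st,c=cv2.connectedComponentsWithStats(M.astype(np.uint8))
for i in range(1,n):
    if st[i,4]>300:print(cv2.minAreaRect(P[l==i][:,:2].astype(np.float32)),st[i])
```

```text
3.35 [0.43123551 0.01892262 0.14003224] [ 0.38928458  0.50241107 -0.68536553  2.12172136  0.50495259  0.6817695
 -0.43230503]
((0.6078070998191833, 0.075947105884552), (0.06211189553141594, 0.02755836397409439), 85.8266830444336) [ 527  147   63   76 1081]
((0.43036919832229614, 0.017361145466566086), (0.01598230190575123, 0.05951033905148506), 11.815320014953613) [ 309  170   21   72 1398]
((0.6238213777542114, 0.0069269053637981415), (0.06200398877263069, 0.02737422287464142), 68.88082122802734) [ 510  236   70   64 1019]
((0.716637909412384, 0.007856510579586029), (0.005854418501257896, 0.05356723070144653), 18.050939559936523) [629 251  11  61 353]
((0.6659982800483704, -0.04247376695275307), (0.03716140240430832, 0.007570890709757805), 14.736527442932129) [532 312  54  17 373]
```

View pics/w1.png

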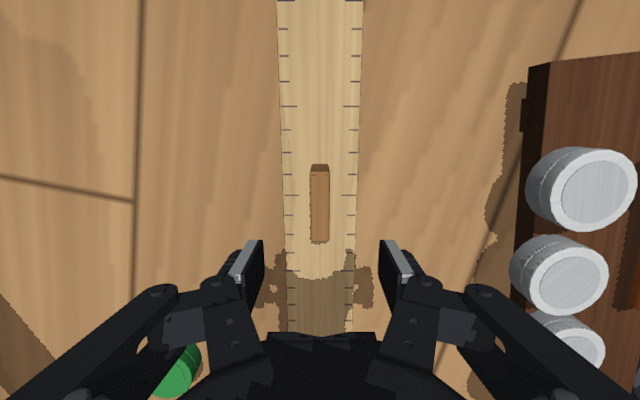

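The wrist view shows the ridge at about (319,204), centred between the fingers in direction and agreeing with the top estimate to 2 mm. I'll grasp it and lift.

Run:
```python
from h import *
G=np.array([.4307,.0182]);R=rot(11.8,1);z0=.0245
env.servo_line(np.array([*G,z0]),R,vel=.12)
jaws.move_gripper(0,70)
o=env.get_obs();print(o['time_s'],o['tcp_pos'],o['finger_gap'],o['grip_force'])
env.servo_line(np.array([*G,z0+.036]),vel=.08)
env.wait(.3)
F=np.array([.6418,-.0375]);R2=rot(18,1);n=R2[:2,1]
env.servo_line(np.array([*(F-n*(.035+.045)),z0+.036]),R2,vel=.1)
o=env.get_obs();print(o['time_s'],o['tcp_pos'],o['finger_gap'],o['grip_force'],o['ft_force'])
snap('scene','sc2');snap('top','top2');s=snap('wrist','w2')
```

```text
4.9333 [0.43099175 0.01813013 0.02497008] 0.18188065320616006 69.04179811477661
7.5583 [ 0.56523778 -0.06174478  0.0605593 ] 0.17781968791046615 68.28208565711975 [-0.39512316 -0.73838555 -1.53628518]
```

View pics/w2.png

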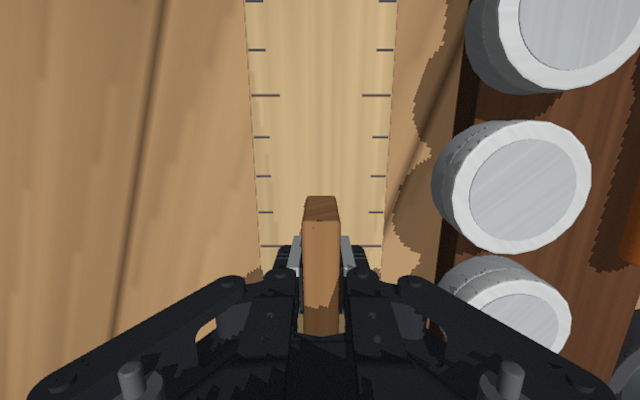

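View pics/sc2.png

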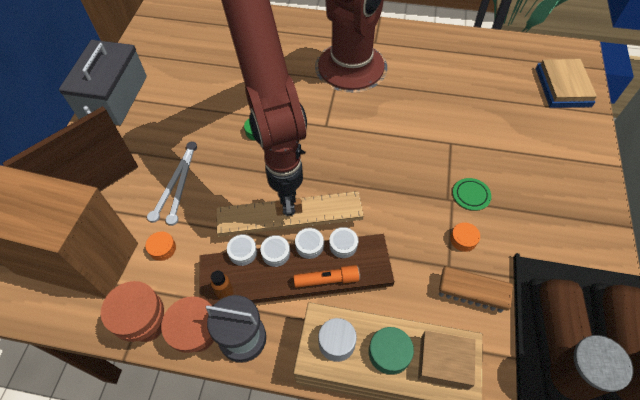

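The rule is held level and parallel to the edge, with its right edge at column ~390 and the riser's front at ~465. I'll check the rule's height and tilt, and the riser edge, from this view.

```bash
python3 - <<'E'
from h import *
s=load('w2');P=world(s);ok=s['range_z']>0;V,U=np.mgrid[:400,:640]
F=np.array([.6418,-.0375]);a=np.radians(18);n=np.array([np.cos(a),np.sin(a)]);t=np.array([-n[1],n[0]])
c=P[...,:2]-F;X=c@n;Y=c@t;Z=P[...,2]
m=ok&(U>250)&(U<395)&(V<225)&(Z>.045)&(Z<.065)&((U<295)|(U>348))
A=np.c_[X[m],Y[m],np.ones(m.sum())];print('rule plane',np.linalg.lstsq(A,Z[m],rcond=None)[0],np.median(Z[m]))
for v in(20,60,100,140,180,220):
    k=m[v]; r=ok[v]&(abs(Z[v]-.045)<.004)&(U[v]>440)&(s['image'][v].max(-1)<110)
    print(v,'rule edges',X[v][k].min().round(4),X[v][k].max().round(4),'y',np.median(Y[v][k]).round(3),'riser min',X[v][r].min().round(4) if r.any() else None)
E
python3 m2.py top2 | head -1; python3 m.py top2 | grep tin
```

```text
rule plane [-2.02373912e-03  8.84773424e-05  5.32422702e-02] 0.05341403609278076
20 rule edges -0.1122 -0.0465 y 0.112 riser min -0.0107
60 rule edges -0.1133 -0.0459 y 0.095 riser min -0.0071
100 rule edges -0.1146 -0.0455 y 0.077 riser min 0.0
140 rule edges -0.1152 -0.0461 y 0.058 riser min -0.0114
180 rule edges -0.1147 -0.0456 y 0.037 riser min 0.0718
220 rule edges -0.1154 -0.0459 y 0.015 riser min -0.0096
riser ((0.6995789408683777, -0.0191381573677063), (0.1211995929479599, 0.41882622241973877), 17.961782455444336) 4800
tin [ 0.6859 -0.1411] 0.0318 483 0.0754
tin [ 0.6772 -0.0659] 0.0318 327 0.0757
tin [0.6421 0.0032] 0.032 467 0.0755
tin [0.6269 0.0768] 0.0321 547 0.0756
```

```bash
python3 - <<'E'
from h import *
F=np.array([.6418,-.0375]);R2=rot(18,1);n=R2[:2,1];z=.0605
def go(e,v): env.servo_line(np.array([*(F-n*(.035-e)),z]),R2,vel=v)
go(-.025,.06); go(-.003,.025)
for e in np.arange(-.002,.0065,.001):
    go(e,.012); env.wait(.1); o=env.get_obs(); f=o['ft_force'][:2]@n
    print(round(e,4),((o['tcp_pos'][:2]-F)@n+.035).round(4),f.round(2),o['time_s'])
    if f<-15: break
env.wait(.3)
snap('top','top3');snap('wrist','w3')
E
python3 m.py top3 | grep tin
```

```text
-0.002 -0.0023 -3.54 9.575
-0.001 -0.0005 -1.93 9.925
0.0 0.0 -2.21 10.275
0.001 0.0006 -3.65 10.625
0.002 0.0007 -5.24 10.975
0.003 0.0007 -7.36 11.325
0.004 0.0007 -9.58 11.675
0.005 0.0008 -11.87 12.025
0.006 0.0008 -12.26 12.375
tin [ 0.7097 -0.1358] 0.0321 346 0.0756
tin [0.6615 0.0093] 0.0322 305 0.0756
tin [0.6386 0.0814] 0.0318 543 0.0758
```

View pics/w3.png

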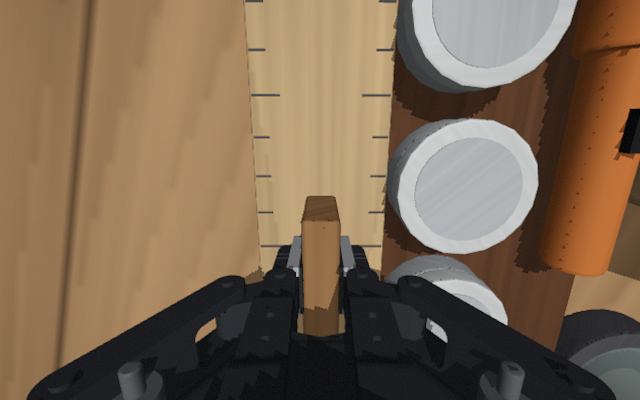

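The rule's edge stopped on the riser face, with force rising and no more travel, and the tins measure about 33 mm in. Next I'll back off and lay it down.

```bash
python3 - <<'E'
from h import *
F=np.array([.6418,-.0375]);R2=rot(18,1);n=R2[:2,1];z=.0605
env.servo_line(np.array([*(F-n*.075),z]),R2,vel=.06)
R=rot(11.8,1);G=np.array([.445,.018])
env.servo_line(np.array([*G,z]),R,vel=.1)
env.servo_line(np.array([*G,.0252]),R,vel=.05)
env.wait(.2);print(env.get_obs()['ft_force'])
jaws.move_gripper(.6);env.wait(.2)
env.servo_line(np.array([*G,.16]),R,vel=.12)
snap('top','top4');o=env.get_obs();print(o['time_s'],o['ft_force'])
E
python3 m.py top4 | egrep 'tin|grip'; python3 m2.py top4 | grep ri
```

```text
[ 0.23612592 -0.19459577 -2.37872719]
18.3417 [ 0.14784032 -0.46863426 -0.61703446]
tin [ 0.7084 -0.1335] 0.0322 544 0.0755
tin [ 0.6854 -0.0636] 0.0319 541 0.0758
tin [0.6614 0.0091] 0.0321 542 0.0757
tin [0.6387 0.0808] 0.032 541 0.0756
grip ((0.4258849322795868, 0.00801847130060196), (0.1677277535200119, 0.09882109612226486), 28.46881103515625) 0.5406842340531
riser ((0.6999629139900208, -0.01889343559741974), (0.12022284418344498, 0.4190463125705719), 17.95978355407715) 4534
```

View pics/top4.png

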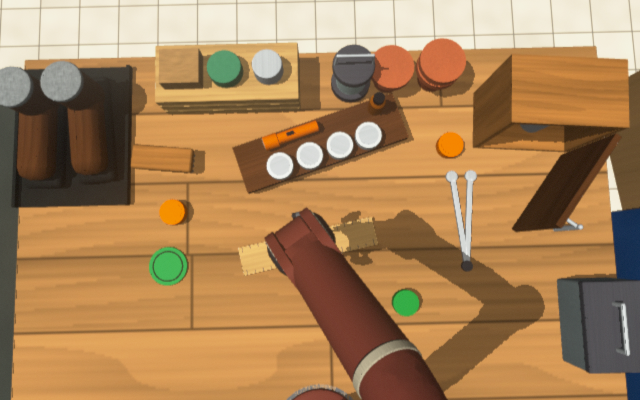

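All four tins are in line and the bystanders haven't moved. I'll check that the rule is flat, then hand in.

Run:
```python
from h import *
P=world(load('top4'));z=[np.median(P[a:b,c:d,2]) for a,b,c,d in((255,265,248,262),(228,240,360,372))];print(z)
if max(abs(np.array(z)-.018))<.003: print(order.sign_off())
```

```text
[np.float64(0.018337385232193908), np.float64(0.01806890423515914)]
the job is handed in; nothing more can be done
None
```

I pushed the four tins flush with the riser's front edge, laid the straightedge flat on the bench clear of the riser, and handed the job in at about 18 s; the last top view put the tin centres about 32–33 mm in from the edge (target 32 mm), with no bystander visibly moved.

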